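# Slide the stop pin home in the ring-test jig

## Robot

A 7-joint arm with a two-finger parallel gripper is mounted at the origin on a cart in front of the work surface, level with it; the furniture and walls round the work are solid. World frame = base frame: x ahead of the robot, y to its left, z up, the work surface at z = 0. Lengths are in m, angles in rad, forces in N, time in s.
With the tool pointing down it reaches from about 0.425 to 0.825 m from the base axis. Payload 3.6 kg.
Tool frame: the origin (TCP) lies on the centre line of the jaws, within the pads' length; the fingertips stand 19 mm ahead of it and the grasp point (between the pads) is the TCP (bot.tcp_to_tips is the distance from the TCP to the fingertips, in m); z points along the fingers, y is the line along which they close (so a half turn about z gives the same grasp; the last joint's range is limited). The gripper opens to 93 mm and grips with 3 to 60 N. Pads are 15 mm wide; open, the fingers measure 128 mm over their backs; the gripper's body (75 mm by 188 mm) begins 65 mm behind the grasp point.
Start: joints at [-1.181, 0.615, -0.013, 1.423, 0.008, 1.103, -0.04], TCP at [0.263, 0.595, 0.2] pointing down, gripper open.
Joint ranges: [-3.12, 3.12], [-0.3, 2.06], [-1.34, 1.32], [0.26, 2.42], [-1.36, 4.5], [0.01, 1.98], [-2.84, 2.84]. Speed limits (rad/s): [2.79, 2.79, 3.14, 3.14, 3.14, 3.14, 3.14].

## Interface

Orientations are given as [roll, pitch, yaw] about the fixed x, y, z axes, in that order (R = Rz(yaw) Ry(pitch) Rx(roll)).
In Python, from cell import bot, cams gives the robot as it stands.
- The arm moves only by the tool send_rows, never from a script. Its argument "series" is text: rows parted by semicolons, each of 7 numbers parted by spaces: the turn, a rotation vector about the tool's x, y, z in degrees, then the shift along the tool's x, y, z in cm, then the finger opening in cm, from 0 to 9.3. In form: wx wy wz x y z hand; .... A call has exactly 10 rows; each row is the pose to reach, as a shift and turn from the pose commanded when the call began, along the tool's axes at that moment; what a row does not reach only later rows make up. A row lasts 1/10 s, in which the tool goes at most 50 mm and 8.59 degrees, less where a joint would pass 70% of its speed; a pose out of reach is approached as far as the arm can. A call with a gripper value outside its range is refused whole. The fingers move at their own pace and stop on an object; "newtons" is the grip in N (left out, the last holds). Time passes only in rows, so rows that repeat a pose let the fingers close, or fill a call up. It gives the time, the measured TCP pose, the force, the opening and the grip force at its end, in the units of the state.
- bot.sense(): the state, without advancing time (a new reading comes with each control period).
- cams.snapshot(name): name is "scene" or "top" or "wrist"; returns (picture, depth): 480x640x3 uint8, blue, green, red; 480x640 float32, m along the optical axis (not along the pixel's ray), 0 where there is no reading.
- cams.calibration(name): a dict with "fx", "fy", "cx", "cy" (pixels), "k1" (the pictures are not rectified: a ray, as slopes to the right and down, at radius r is drawn at 1 + k1 r^2 times it, then the intrinsics apply), "view" (4x4, takes a point from world to camera coordinates). Camera axes: x right, y down, z forward; pixel columns grow to the right and rows downward; lengths in m; the calibration is good to about 2 mm. A picture is of the moment at which its call begins: read the wrist's pose just before it. calibration takes no time and is no camera call; for the wrist camera it gives the pose at the moment of the call.
- bot.hand_in(): hands the job in; it is judged then, once.
The state is a dict: "time": time; "joint_pos": joint angles; "qvel": joint speeds; "tau": joint torques, N m; "position": TCP position; "tcp_rot": TCP orientation; "wrist_force": force on the tool from outside, world axes, zero at the start; "ft_torque": the same for the moment, N m; "width": finger opening in m; "finger_force": force on a finger pad.
Only numpy, scipy, OpenCV 4.12 (cv2) and the standard library are available. Lean on these libraries where they do the work, as an engineer would, in place of code of your own. Each camera call takes 0.05 s, during which the arm holds its last target. There are 200 camera calls.

## Task

Set up the pipe-ring jig: take the plain straight pin that stands on the aluminium plate and slide it across the plate, without picking it up off the plate, until it drops into the open round hole near its middle. Leave it standing upright on the bottom of the hole and let go of it; leave the post with the wide disc foot where it stands.

Things in the scene. Friction and masses are not known exactly. Their poses are not given: they have to be found in the camera images.
- slim_pin: Plain straight steel pin standing upright, loose, on the plate: 28 mm diameter all the way down, 80 mm tall, with a shallow groove 16 to 20 mm below its top; 0.2 to 0.4 kg. Origin at the centre of its underside, z up along the pin. It can be gripped from above anywhere on the upper 50 mm.
- wide_post: The other steel piece standing loose on the plate, a rest post of the same height (80 mm) and stem (28 mm) but on a flat disc foot 60 mm across and 10 mm thick; it does not fit the hole and is to be left alone. It and the pin stand side by side, 90 to 135 mm apart centre to centre, on the half of the plate opposite the ring; which is nearer the robot varies. Origin at the centre of its underside.
- jig_plate: Heavy fixed aluminium plate, 200 mm (its x) by 280 mm (its y) by 30 mm thick, lying on the bench; its top is at z = 30 mm. Origin at the centre of its underside, z up. A short black pipe ring stands fixed in a dark saddle near its -y edge, centred at plate (0, -100) mm, 33 mm long along y, its top 53 mm above the plate's top. Small screw heads 3 mm high sit in the four corners.
- hole (a point): Centre of the mouth of the plate's only hole, level with the plate's top: a round blind hole 48 mm in diameter and 20 mm deep with a flat dark-steel floor, so the pin has 10 mm of play all round and stands 60 mm proud when home. It lies at (0, -15, 30) mm in the plate's frame; axes parallel to the plate's.

How it is judged:
By the outcome, as a careful person would: the job done as asked, in the order asked, and still so for the second after the job is handed in, with the robot touching nothing.
It also fails if it takes over 35 s, if anything falls off the work surface, if the arm or the gripper's body presses on something with over 40 N, if the wrist force passes 120 N, or if a joint passes its speed limit or range.

## Working session

There is one attempt and no reset: what is moved stays moved. The work goes in short steps, Python scripts to look and compute and a tool call to move; the robot and the scene stay as the last step left them, time stands still between calls to the robot, and variables do not carry over. Pictures are saved under pics/ and viewed, at most 10 in all, crops included, and the job is handed in when it is done.

Besides the shell and the picture viewer there is one more tool, called after "Emit:" as a command line: name --argument value ..., lists and objects as JSON in quotes. send_rows: Moves the arm, as the interface text tells. Its arguments: {"type":"object","properties":{"series":{"type":"string"},"newtons":{"type":"number"}},"required":["series"]}

```bash
mkdir -p pics; python3 - <<'E'
from cell import bot,cams
import cv2,numpy as np
s=bot.sense();print(s['time'],s['position'],s['tcp_rot'],s['width'],bot.tcp_to_tips)
for n in('top','scene'):
    p,d=cams.snapshot(n);cv2.imwrite(f'pics/{n}0.png',p);np.save(f'{n}0.npy',d)
    print(n,cams.calibration(n))
E
```

```text
0.0 [0.262206   0.59386772 0.19858786] [-3.13905756e+00  3.78669438e-05  2.72585094e+00] 0.09301631838370346 0.019
top {'fx': 433.6220383135528, 'fy': 433.6220383135528, 'cx': 317.9557814730492, 'cy': 238.07195707577273, 'k1': -0.05215021082976044, 'view': array([[-0.01468038, -0.99988723,  0.00316592,  0.06256306],
       [-0.98472873,  0.01390835, -0.17353932,  0.57178326],
       [ 0.17347572, -0.0056652 , -0.98482185,  0.79479536],
       [ 0.        ,  0.        ,  0.        ,  1.        ]])}
scene {'fx': 487.8879111364805, 'fy': 487.8879111364805, 'cx': 321.8171981328087, 'cy': 239.00036595160162, 'k1': 0.04729653357025464, 'view': array([[ 0.7086529 , -0.70523463, -0.0213348 , -0.34513722],
       [-0.32786405, -0.30237679, -0.89502706,  0.25341419],
       [ 0.62475293,  0.64125844, -0.44550127,  0.49779772],
       [ 0.        ,  0.        ,  0.        ,  1.        ]])}
```

View pics/top0.png

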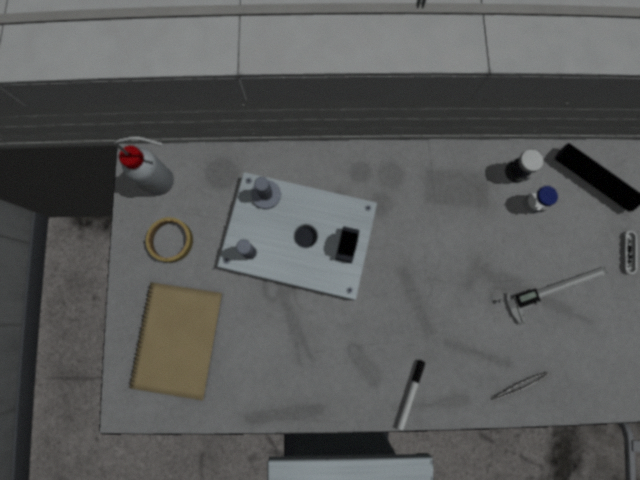

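View pics/scene0.png

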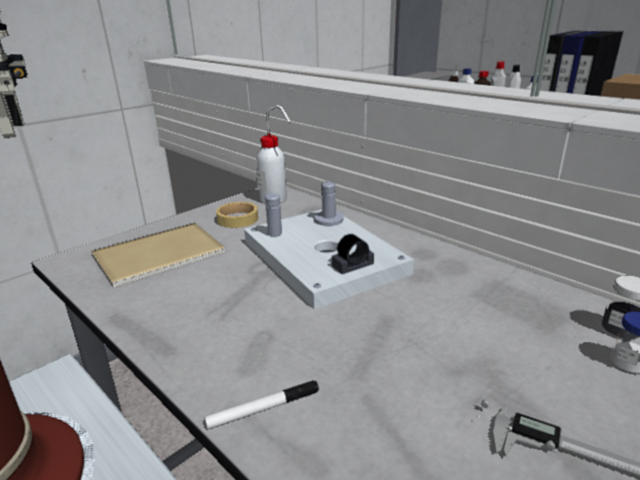

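The top view shows the plate, with the hole near (306,236) and the ring at (347,244). The plain pin is near (246,248) and the disc-foot post near (264,190). The scene view agrees: pin at (274,215), post at (328,203).

```bash
cat > h.py <<'E'
import numpy as np,cv2
from cell import bot,cams
def rays(c,uv):
    K=np.array([[c['fx'],0,c['cx']],[0,c['fy'],c['cy']],[0,0,1]])
    n=cv2.undistortPoints(np.float64(uv).reshape(-1,1,2),K,np.array([c['k1'],0,0,0.]))[:,0]
    return np.c_[n,np.ones(len(n))]
def toworld(c,P):
    V=c['view'];return (P-V[:3,3])@V[:3,:3]
def onplane(c,uv,z):
    o=toworld(c,np.zeros((1,3)));d=toworld(c,rays(c,uv))-o
    return o+d*((z-o[0,2])/d[:,2:])
def cloud(c,d,box):
    x0,y0,x1,y1=box;v,u=np.mgrid[y0:y1,x0:x1];uv=np.c_[u.ravel(),v.ravel()]
    z=d[y0:y1,x0:x1].ravel();k=z>0
    return toworld(c,rays(c,uv[k])*z[k,None])
E
python3 - <<'E'
from h import *
c=cams.calibration('top');p=cv2.imread('pics/top0.png');d=np.load('top0.npy')
g=cv2.cvtColor(p,cv2.COLOR_BGR2GRAY)
# plate outline
W=cloud(c,d,(190,150,400,320));top=W[(abs(W[:,2]-.03)<.006)]
print('plate top z',np.median(top[:,2]),len(top))
r=cv2.minAreaRect(np.float32(top[:,:2]*1000));print(r)
m=np.uint8(g>120)*255;m[:150]=0;m[320:]=0;m[:,:200]=0;m[:,400:]=0
m=cv2.morphologyEx(m,cv2.MORPH_OPEN,np.ones((3,3)))
cs=max(cv2.findContours(m,0,2)[0],key=cv2.contourArea)
h=cv2.convexHull(cs)[:,0];print('bright rect',cv2.minAreaRect(np.float32(onplane(c,h,.03)[:,:2]*1000)))
# hole
b=np.uint8(g<85)*255
for k in cv2.findContours(b[200:280,280:370],0,2)[0]:
    if cv2.contourArea(k)>80:
        q=k[:,0]+[280,200];w=onplane(c,q,.03)[:,:2]*1000
        print('dark',q.mean(0),cv2.minEnclosingCircle(np.float32(w)),w.min(0),w.max(0))
for n,boxes in(('top',((225,225,262,262),(245,165,290,212))),('scene',((258,185,290,240),(312,170,348,228)))):
    c=cams.calibration(n);d=np.load(n+'0.npy')
    for b in boxes:
        w=cloud(c,d,b);t=w[(w[:,2]>.07)&(w[:,2]<.125)];
        tt=t[t[:,2]>.106]
        print(n,len(t),t[:,2].max(),'top mean',len(tt),tt.mean(0),'minmax',t.min(0),t.max(0))
E
```

```text
plate top z 0.028819468465095584 11616
((584.9100341796875, 94.53311157226562), (278.9065856933594, 201.048583984375), 75.73546600341797)
bright rect ((585.6930541992188, 93.08493041992188), (279.0805969238281, 198.41441345214844), 75.73143005371094)
dark [340.78181818 243.92727273] ((564.8078002929688, 4.063321590423584), 40.30934524536133) [527.1835745  -26.22191131] [597.95212698  42.52765036]
dark [305.7  234.85] ((581.5467529296875, 78.95478057861328), 23.624744415283203) [558.39445016  55.99443161] [605.15714576 101.98161912]
top 233 0.11236459711072627 top mean 174 [0.54821639 0.18898815 0.10861079] minmax [0.53472305 0.17552185 0.07086351] [0.56126399 0.20129738 0.1123646 ]
top 247 0.11283718417625146 top mean 164 [0.66596871 0.1575229  0.10870963] minmax [0.6524614  0.14388471 0.07035779] [0.6794737  0.17024285 0.11283718]
scene 342 0.11150071640917238 top mean 82 [0.54560581 0.18777291 0.1091542 ] minmax [0.53267182 0.17543184 0.07012648] [0.55960681 0.20446853 0.11150072]
scene 388 0.11144041259564086 top mean 73 [0.66293231 0.15721488 0.10916456] minmax [0.65019766 0.14488223 0.07011862] [0.8073068  0.30095496 0.11144041]
```

```bash
cat >> h.py <<'E'
from scipy.spatial.transform import Rotation as Ro
def shift(t):
    s=bot.sense();R=Ro.from_euler('xyz',s['tcp_rot']).as_matrix()
    print('cm',np.round(R.T@(np.array(t)-s['position'])*100,2),'tcp',np.round(s['position'],4),'F',np.round(s['wrist_force'],2),'w',round(s['width'],4),'fg',s['finger_force'],s['time']);print(np.round(R,4).tolist())
E
python3 -c "
from h import *
shift([.547,.1885,.17])"
```

```text
cm [-42.42 -25.58   2.93] tcp [0.2623 0.5939 0.1987] F [ 0.71  0.57 -0.11] w 0.093 fg 0.0 0.1
[[-0.9148, 0.4039, -0.0009], [0.4039, 0.9148, -0.0021], [-0.0001, -0.0023, -1.0]]
```

Emit:
send_rows --series "0 0 0 -3 -1.8 0 9.3; 0 0 0 -7 -4.2 0 9.3; 0 0 0 -11.2 -6.8 0 9.3; 0 0 0 -15.5 -9.3 0 9.3; 0 0 0 -19.7 -11.9 0 9.3; 0 0 0 -24 -14.5 0 9.3; 0 0 0 -28.2 -17 0 9.3; 0 0 0 -32.5 -19.6 0 9.3; 0 0 0 -35.5 -21.4 0 9.3; 0 0 0 -37 -22.3 0 9.3"

```text
time: 1.1
position: [0.5132, 0.2361, 0.1994]
tcp_rot: [-3.139, 0.002, 2.719]
wrist_force: [0.9, -0.5, 0.4]
width: 0.0928
finger_force: 0.0
```

```bash
python3 -c "
from h import *
shift([.547,.1885,.17])"
```

```text
cm [-5.03 -2.94  2.95] tcp [0.5132 0.2361 0.1994] F [ 0.87 -0.49  0.37] w 0.0928 fg 0.0 1.1
[[-0.9121, 0.41, 0.0005], [0.41, 0.9121, -0.0029], [-0.0016, -0.0024, -1.0]]
```

Emit:
send_rows --series "0 0 0 -1.2 -0.7 0 9.3; 0 0 0 -2.6 -1.5 0 9.3; 0 0 0 -3.8 -2.3 0 9.3; 0 0 0 -4.7 -2.8 0 9.3; 0 0 0 -5.1 -3 0 9.3; 0 0 0 -5.1 -3 0.5 8; 0 0 0 -5.1 -3 1 7; 0 0 0 -5.1 -3 1 6; 0 0 0 -5.1 -3 1 6; 0 0 0 -5.1 -3 1 6"

```text
time: 2.1
position: [0.5453, 0.1936, 0.1898]
tcp_rot: [3.141, -0.0, 2.727]
wrist_force: [-0.7, 0.1, 0.0]
width: 0.0607
finger_force: 0.0
```

```bash
python3 -c "
from h import *
shift([.547,.1885,.082])
p,d=cams.snapshot('wrist');cv2.imwrite('pics/w1.png',p);np.save('w1.npy',d)
c=cams.calibration('wrist')
w=cloud(c,d,(0,0,640,480));t=w[(abs(w[:,2]-.11)<.006)&(abs(w[:,0]-.547)<.03)&(abs(w[:,1]-.1885)<.03)]
print(len(t),t.mean(0) if len(t) else '',t.min(0),t.max(0))
"
```

```text
cm [-0.36 -0.4  10.78] tcp [0.5453 0.1936 0.1898] F [-0.74  0.08  0.01] w 0.0607 fg 0.0 2.1
[[-0.9151, 0.4032, 0.0], [0.4032, 0.9151, 0.0002], [0.0, 0.0002, -1.0]]
884 [0.54840604 0.19115125 0.10995458] [0.53564509 0.17698436 0.10410272] [0.56298091 0.20433556 0.11240895]
```

View pics/w1.png

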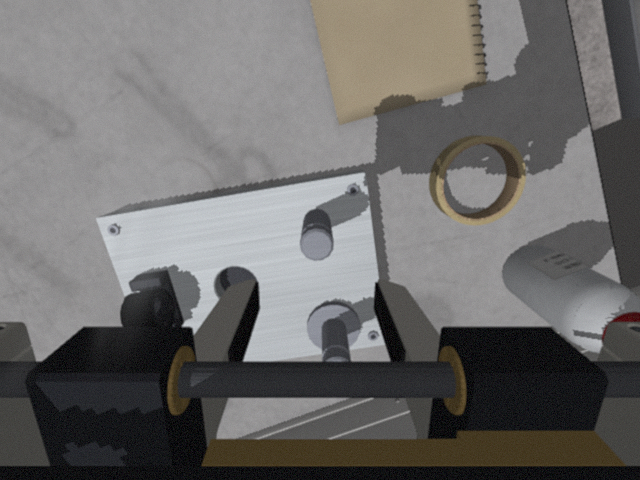

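The wrist view shows the pin top at (317,235), centred between the fingers, with the post at (335,350) and clear. I'll descend round the pin next.

Emit:
send_rows --series "0 0 0 -0.4 -0.3 0 6; 0 0 0 -0.4 -0.3 0.5 6; 0 0 0 -0.4 -0.3 2 6; 0 0 0 -0.4 -0.3 4 6; 0 0 0 -0.4 -0.3 6 6; 0 0 0 -0.4 -0.3 8 6; 0 0 0 -0.4 -0.3 9.5 6; 0 0 0 -0.4 -0.3 10.5 6; 0 0 0 -0.4 -0.3 10.8 6; 0 0 0 -0.4 -0.3 10.8 6" --newtons 15

```text
time: 3.15
position: [0.5479, 0.1886, 0.0816]
tcp_rot: [-3.141, -0.0, 2.726]
wrist_force: [-0.3, -1.0, 0.3]
width: 0.06
finger_force: 0.0
```

Emit:
send_rows --series "0 0 0 0 0 0 5; 0 0 0 0 0 0 4; 0 0 0 0 0 0 3.4; 0 0 0 0 0 0 3; 0 0 0 0 0 0 2.8; 0 0 0 0 0 0 2.6; 0 0 0 0 0 0 2.4; 0 0 0 0 0 0 2.2; 0 0 0 0 0 0 2; 0 0 0 0 0 0 2" --newtons 15

```text
time: 4.15
position: [0.5483, 0.1892, 0.082]
tcp_rot: [3.141, 0.001, 2.726]
wrist_force: [1.0, 1.2, 2.8]
width: 0.0273
finger_force: 15.0
```

```bash
python3 -c "
from h import *
shift([.5815,.079,.082])"
```

```text
cm [-7.49 -8.74 -0.  ] tcp [0.5483 0.1892 0.082 ] F [0.98 1.19 2.82] w 0.0273 fg 15.039582746685483 4.15
[[-0.9149, 0.4037, 0.0009], [0.4037, 0.9149, 0.0006], [-0.0006, 0.0009, -1.0]]
```

Emit:
send_rows --series "0 0 0 0 0 0.05 2; 0 0 0 -0.3 -0.3 0.05 2; 0 0 0 -0.8 -0.9 0.05 2; 0 0 0 -1.4 -1.6 0.05 2; 0 0 0 -2 -2.3 0.05 2; 0 0 0 -2.6 -3 0.05 2; 0 0 0 -3.2 -3.7 0.05 2; 0 0 0 -3.6 -4.2 0.05 2; 0 0 0 -3.8 -4.4 0.05 2; 0 0 0 -3.8 -4.4 0.05 2"

```text
time: 5.15
position: [0.5633, 0.1308, 0.0801]
tcp_rot: [-3.137, -0.003, 2.725]
wrist_force: [-1.4, -0.8, -0.8]
width: 0.0273
finger_force: 14.6
```

```bash
python3 -c "
from h import *
shift([.5815,.079,.082])"
```

```text
cm [-3.77 -4.   -0.18] tcp [0.5633 0.1308 0.0801] F [-1.42 -0.78 -0.82] w 0.0273 fg 14.64009724855714 5.15
[[-0.9143, 0.405, -0.0044], [0.405, 0.9143, -0.003], [0.0028, -0.0045, -1.0]]
```

Emit:
send_rows --series "0 0 0 0 0 0.03 2; 0 0 0 0 0 0.06 2; 0 0 0 0 0 0.1 2; 0 0 0 0 0 0.1 2; 0 0 0 0 0 0.1 2; 0 0 0 0 0 0.1 2; 0 0 0 0 0 0.1 2; 0 0 0 0 0 0.1 2; 0 0 0 0 0 0.1 2; 0 0 0 0 0 0.1 2"

```text
time: 6.15
position: [0.5649, 0.1332, 0.0802]
tcp_rot: [3.142, -0.0, 2.726]
wrist_force: [-1.9, 0.5, -0.6]
width: 0.0275
finger_force: 14.6
```

```bash
python3 -c "
from h import *
for i in range(3):
  shift([.5815,.079,.082])
  p,d=cams.snapshot('scene')
cv2.imwrite('pics/s2.png',cv2.resize(p[130:330,180:440],None,fx=3,fy=3))"
```

```text
cm [-3.71 -4.29 -0.18] tcp [0.5649 0.1332 0.0802] F [-1.9   0.49 -0.61] w 0.0275 fg 14.64201117909397 6.15
[[-0.9148, 0.4039, -0.0001], [0.4039, 0.9148, 0.0001], [0.0001, 0.0, -1.0]]
cm [-3.71 -4.29 -0.18] tcp [0.5648 0.1332 0.0802] F [-1.54 -0.93 -1.05] w 0.0272 fg 14.642930592235643 6.2
[[-0.9148, 0.4039, -0.0002], [0.4039, 0.9148, 0.0001], [0.0002, -0.0, -1.0]]
cm [-3.71 -4.29 -0.18] tcp [0.5649 0.1332 0.0802] F [-0.75 -0.8  -0.38] w 0.0279 fg 14.643709326919634 6.25
[[-0.9148, 0.4039, -0.0001], [0.4039, 0.9148, 0.0], [0.0001, -0.0, -1.0]]
```

View pics/s2.png

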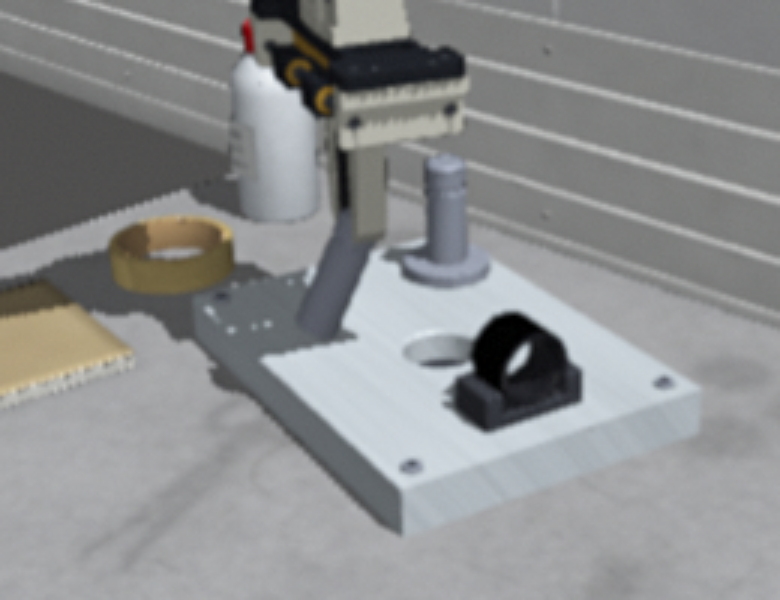

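The scene crop shows the pin has slipped round the jaw axis and leans. Its foot at crop (318,330) trails toward the robot, and its top is between the fingers. I'll measure the lean, then turn the tool to stand the pin upright before going on.

```bash
cat > tilt.py <<'E'
from h import *
from scipy.optimize import least_squares
def run():
    s=bot.sense();R=Ro.from_euler('xyz',s['tcp_rot']).as_matrix()
    P=[]
    for n in('scene','top','wrist'):
        p,d=cams.snapshot(n);c=cams.calibration(n)
        w=cloud(c,d,(0,0,640,480));q=(w-s['position'])@R   # tool coords
        lo=w[:,2]
        k=(lo>.036)&(lo<(.060 if n!='wrist' else .07))&(np.linalg.norm(w[:,:2]-s['position'][:2],axis=1)<.055)
        print(n,k.sum());P.append(w[k])
    P=np.vstack(P[:2])
    def f(v):
        o=np.array([v[0],v[1],.05]);a=np.array([v[2],v[3],1]);a/=np.linalg.norm(a)
        return np.linalg.norm(np.cross(P-o,a),axis=1)-.014
    b=None
    for x0 in((0,0),(.5,0),(.5,-.2)):
        r=least_squares(f,[*P[:,:2].mean(0),*x0],loss='soft_l1',f_scale=.0015)
        if b is None or r.cost<b.cost:b=r
    a=np.array([b.x[2],b.x[3],1]);a/=np.linalg.norm(a)
    print('axis pt z.05',b.x[:2],'axis',a,'tilt',np.degrees(np.arccos(a[2])),'res mm',1000*np.median(abs(f(b.x))),'tool axis',R.T@a)
    print('axis at z.03',b.x[:2]+a[:2]/a[2]*-.02)
if __name__=='__main__':run()
E
python3 tilt.py
```

```text
scene 188
top 0
wrist 1251
axis pt z.05 [0.54541527 0.14751006] axis [ 0.32170269 -0.22189021  0.92047385] tilt 23.004545287188677 res mm 0.7689774819124072 tool axis [-0.38380578 -0.07309353 -0.92051641]
axis at z.03 [0.53842533 0.15233128]
```

```bash
sed -i "s/(.060 if n!='wrist' else .07)/.058/; s/P\[:2\])/P)/" tilt.py; sed -i "s/p,d=cams.snapshot(n);/p,d=cams.snapshot(n);cv2.imwrite('pics\/t_'+n+'.png',p);/" tilt.py; python3 tilt.py; cp pics/t_wrist.png pics/w3.png
```

```text
scene 175
top 0
wrist 681
axis pt z.05 [0.54679771 0.14671693] axis [ 0.3272372  -0.23176976  0.91607783] tilt 23.6407400737336 res mm 0.29776116969942 tool axis [-0.39285764 -0.07990552 -0.91612116]
axis at z.03 [0.5396534  0.15177697]
```

View pics/w3.png

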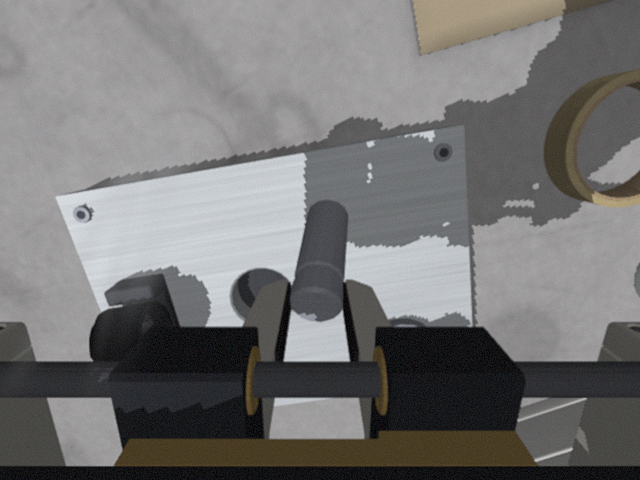

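```bash
cat > plan.py <<'E'
from h import *
s=bot.sense();R=Ro.from_euler('xyz',s['tcp_rot']).as_matrix();T=s['position']
a=np.array([.3272,-.2318,.9161]);th=np.arccos(a[2]);A=np.array([.5468,.1467,.05])
u=np.array([a[0],a[1],0]);u/=np.linalg.norm(u)
zb=.03+.014*np.sin(th);B=A+a*(zb-.05)/a[2];C=B+.014*(u*np.cos(th)-np.array([0,0,np.sin(th)]))
top=B+.08*a;print('bottom',B,'corner',C,'top',top)
c=cams.calibration('wrist');K=np.array([[c['fx'],0,c['cx']],[0,c['fy'],c['cy']],[0,0,1]])
print(cv2.projectPoints(np.array([B,top]),cv2.Rodrigues(c['view'][:3,:3])[0],c['view'][:3,3],K,np.array([c['k1'],0,0,0]))[0][:,0])
ax=np.cross(a,[0,0,1]);ax/=np.linalg.norm(ax)
for f in(.2,.4,.6,.8,1):
    Q=Ro.from_rotvec(ax*th*f)
    print(f,np.round(R.T@(ax*np.degrees(th)*f),2),np.round(R.T@(Q.apply(T-C)-(T-C))*100,2))
E
python3 plan.py
```

```text
bottom [0.54166156 0.15034025 0.0356133 ] corner [0.55212689 0.14292624 0.03      ] top [0.56783756 0.13179625 0.1089013 ]
[[327.14503447 215.14272261]
 [318.38685411 308.56949506]]
0.2 [ 0.94 -4.63  0.  ] [ 0.41  0.08 -0.11]
0.4 [ 1.88 -9.27  0.  ] [ 0.83  0.17 -0.19]
0.6 [  2.83 -13.9    0.  ] [ 1.25  0.25 -0.24]
0.8 [  3.77 -18.53   0.  ] [ 1.68  0.34 -0.25]
1 [  4.71 -23.16   0.  ] [ 2.1   0.43 -0.22]
```

The projected top at (318,308) matches the pin top seen in the wrist view near (317,303), so the foot is still on the plate. I'll tighten the grip and measure again.

Emit:
send_rows --series "0 0 0 0 0 0 2; 0 0 0 0 0 0 2; 0 0 0 0 0 0 2; 0 0 0 0 0 0 2; 0 0 0 0 0 0 2; 0 0 0 0 0 0 2; 0 0 0 0 0 0 2; 0 0 0 0 0 0 2; 0 0 0 0 0 0 2; 0 0 0 0 0 0 2" --newtons 45

```text
time: 7.6
position: [0.5649, 0.1333, 0.0802]
tcp_rot: [3.142, -0.0, 2.726]
wrist_force: [-1.8, -0.8, -1.3]
width: 0.0264
finger_force: 44.5
```

```bash
python3 tilt.py; python3 -c "
from h import *
shift([0,0,0])"
```

```text
scene 172
top 0
wrist 676
axis pt z.05 [0.54708563 0.14685803] axis [ 0.31295208 -0.2363462   0.9198921 ] tilt 23.08968752921307 res mm 0.28343230782556467 tool axis [-0.38171979 -0.08977578 -0.91990777]
axis at z.03 [0.54028152 0.15199659]
cm [ 46.3  -35.     8.02] tcp [0.5649 0.1333 0.0802] F [-0.81 -1.13 -0.78] w 0.0263 fg 44.53306224604603 7.75
[[-0.9148, 0.4038, -0.0], [0.4038, 0.9148, 0.0001], [0.0, 0.0001, -1.0]]
```

Emit:
send_rows --series "0.5 -2.3 0 0.2 0.04 -0.06 2; 0.9 -4.6 0 0.41 0.08 -0.11 2; 1.4 -7 0 0.62 0.12 -0.15 2; 1.9 -9.3 0 0.83 0.17 -0.19 2; 2.4 -11.6 0 1.04 0.21 -0.22 2; 2.8 -13.9 0 1.25 0.25 -0.24 2; 3.3 -16.2 0 1.46 0.3 -0.25 2; 3.8 -18.5 0 1.68 0.34 -0.25 2; 4.3 -20.9 0 1.89 0.38 -0.24 2; 4.7 -23 0 2.1 0.43 -0.22 2"

```text
time: 8.75
position: [0.5486, 0.1455, 0.0838]
tcp_rot: [-3.056, 0.405, 2.743]
wrist_force: [-1.1, -2.4, 3.7]
width: 0.0266
finger_force: 44.4
```

Emit:
send_rows --series "0 0 0 0 0 0 2; 0 0 0 0 0 0 2; 0 0 0 0 0 0 2; 0 0 0 0 0 0 2; 0 0 0 0 0 0 2; 0 0 0 0 0 0 2; 0 0 0 0 0 0 2; 0 0 0 0 0 0 2; 0 0 0 0 0 0 2; 0 0 0 0 0 0 2"

```text
time: 9.75
position: [0.5491, 0.1465, 0.0833]
tcp_rot: [-3.059, 0.403, 2.743]
wrist_force: [0.2, 1.3, 5.9]
width: 0.0268
finger_force: 45.0
```

```bash
python3 tilt.py; python3 -c "
from h import *
shift([0,0,0])
a=cv2.imread('pics/t_scene.png')[130:330,180:440];b=cv2.imread('pics/t_wrist.png')
a=cv2.resize(a,(468,360));b=cv2.resize(b,(332,249))
o=np.zeros((360,800,3),np.uint8);o[:,:468]=a;o[:249,468:]=b;cv2.imwrite('pics/m4.png',o)"
```

```text
scene 160
top 0
wrist 837
axis pt z.05 [0.54316904 0.15047429] axis [-0.00630043 -0.00463485  0.99996941] tilt 0.4481484569279031 res mm 0.2823476372418882 tool axis [-0.38833172 -0.08304624 -0.91777001]
axis at z.03 [0.54329506 0.15056699]
cm [ 44.57 -35.53  -7.02] tcp [0.5491 0.1465 0.0833] F [-0.03  0.78  5.91] w 0.0262 fg 44.959378625499085 9.9
[[-0.8477, 0.4171, 0.3278], [0.3574, 0.9057, -0.2281], [-0.392, -0.0762, -0.9168]]
```

View pics/m4.png

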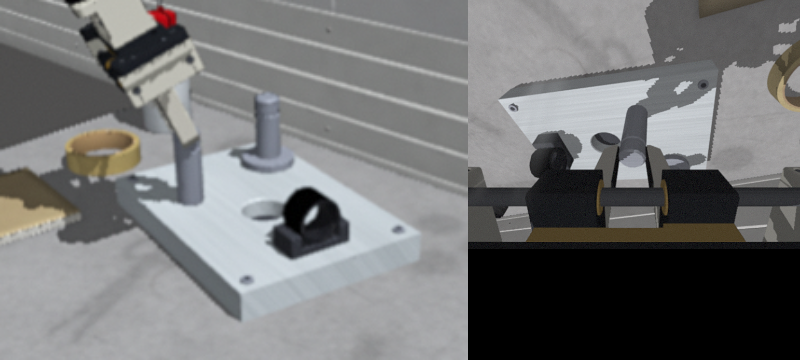

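The pin is upright again (tilt 0.4°), standing on the plate at about (0.543, 0.1505). In the left half of the picture its foot is at (190,200). I'll let go gently, straighten the tool, and regrip with the jaws lined up along the slide direction so it can't pivot.

Emit:
send_rows --series "0 0 0 0 0 0 2.7; 0 0 0 0 0 0 2.8; 0 0 0 0 0 0 2.9; 0 0 0 0 0 0 3; 0 0 0 0 0 0 3.2; 0 0 0 0 0 0 3.6; 0 0 0 0 0 0 4.2; 0 0 0 0 0 0 5; 0 0 0 0 0 0 5.6; 0 0 0 0 0 0 6" --newtons 10

```text
time: 10.9
position: [0.5473, 0.1455, 0.0824]
tcp_rot: [-3.055, 0.401, 2.743]
wrist_force: [0.6, 0.1, 0.4]
width: 0.0581
finger_force: 0.0
```

```bash
python3 tilt.py; python3 -c "
from h import *
shift([.5432,.1505,.081])
R=Ro.from_euler('xyz',bot.sense()['tcp_rot'])
T=Ro.from_euler('xyz',[np.pi,0,2.726+.0])
print((R.inv()*T).as_rotvec(degrees=True), bot.sense()['joint_pos'])"
```

```text
scene 164
top 0
wrist 869
axis pt z.05 [0.5434342  0.15054356] axis [0.00184596 0.00231206 0.99999562] tilt 0.16951420928759456 res mm 0.3014997026603815 tool axis [-0.39090278 -0.07712895 -0.91719471]
axis at z.03 [0.54339728 0.15049732]
cm [ 0.59  0.28 -0.12] tcp [0.5474 0.1455 0.0825] F [ 0.48  0.1  -0.14] w 0.0596 fg 0.0 11.05
[[-0.8487, 0.4174, 0.3248], [0.357, 0.9052, -0.2307], [-0.3903, -0.0798, -0.9172]]
[-4.70665526e+00  2.29973959e+01 -1.16571640e-02] [-0.82591614  0.63025775  0.46755131  2.04014986  0.27688037  0.33801998
  0.43646228]
```

Emit:
send_rows --series "-0.7 3 0 0.1 0.05 0 6; -1.3 6.5 0 0.2 0.1 0 6; -2 10 0 0.3 0.15 -0.1 6; -2.8 13.5 0 0.4 0.2 -0.1 6; -3.5 17 0 0.5 0.25 -0.1 6; -4.1 20 0 0.6 0.3 -0.1 6; -4.5 22 0 0.6 0.3 -0.1 6; -4.7 23 0 0.6 0.3 -0.1 6; -4.7 23 0 0.6 0.3 -0.1 6; -4.7 23 0 0.6 0.3 -0.1 6"

```text
time: 12.05
position: [0.5428, 0.1509, 0.0806]
tcp_rot: [-3.141, -0.0, 2.726]
wrist_force: [-0.6, -0.4, -0.5]
width: 0.0599
finger_force: 0.0
```

```bash
python3 tilt.py; python3 -c "
from h import *
shift([.5434,.1505,.080])"
```

```text
scene 165
top 0
wrist 380
axis pt z.05 [0.54338763 0.15069186] axis [0.01227809 0.00790634 0.99989336] tilt 0.8367479558980024 res mm 0.31381007041167763 tool axis [-0.00780102  0.01174797 -0.99990056]
axis at z.03 [0.54314204 0.15053372]
cm [-0.1  -0.05  0.07] tcp [0.5427 0.1514 0.0807] F [-0.13  0.63  0.38] w 0.0598 fg 0.0 12.2
[[-0.9154, 0.4025, -0.0003], [0.4025, 0.9154, -0.0002], [0.0002, -0.0003, -1.0]]
```

Emit:
send_rows --series "0 0 -4 0 0 0 6; 0 0 -10 0 0 0 6; 0 0 -16 0 0 0 6; 0 0 -22 0 0 0 6; 0 0 -28 0 0 0 6; 0 0 -34 0 0 0 6; 0 0 -40 0 0 0 6; 0 0 -46 0 0 0 6; 0 0 -50 0 0 0 6; 0 0 -52 0 0 0 6"

```text
time: 13.2
position: [0.5429, 0.151, 0.0808]
tcp_rot: [-3.142, -0.0, -2.647]
wrist_force: [-0.6, 0.1, 0.6]
width: 0.0598
finger_force: 0.0
```

Emit:
send_rows --series "0 0 0 0 0 0 5; 0 0 0 0 0 0 4.4; 0 0 0 0 0 0 3.9; 0 0 0 0 0 0 3.5; 0 0 0 0 0 0 3.2; 0 0 0 0 0 0 3; 0 0 0 0 0 0 2.8; 0 0 0 0 0 0 2.6; 0 0 0 0 0 0 2.2; 0 0 0 0 0 0 2" --newtons 45

```text
time: 14.2
position: [0.5432, 0.1509, 0.0808]
tcp_rot: [3.141, 0.0, -2.65]
wrist_force: [0.1, 0.4, 1.3]
width: 0.0266
finger_force: 45.0
```

```bash
python3 tilt.py; python3 -c "
from h import *
shift([.5815,.079,.080])"
```

```text
scene 162
top 0
wrist 375
axis pt z.05 [0.54320411 0.15082339] axis [0.00822632 0.00258941 0.99996281] tilt 0.4941382722524003 res mm 0.31641446608444457 tool axis [-0.00847822 -0.00125671 -0.99996327]
axis at z.03 [0.54303958 0.1507716 ]
cm [ 0.02 -8.15  0.08] tcp [0.5432 0.1509 0.0808] F [-0.66  0.56  0.1 ] w 0.0262 fg 45.00373695627786 14.35
[[-0.8814, -0.4723, -0.0001], [-0.4723, 0.8814, 0.0003], [-0.0, 0.0003, -1.0]]
```

Emit:
send_rows --series "0 0 0 0 -0.2 0 2; 0 0 0 0 -0.5 0 2; 0 0 0 0 -0.9 0 2; 0 0 0 0 -1.3 0 2; 0 0 0 0 -1.7 0 2; 0 0 0 0 -2.1 0 2; 0 0 0 0 -2.5 0 2; 0 0 0 0 -2.8 0 2; 0 0 0 0 -3 0 2; 0 0 0 0 -3 0 2"

```text
time: 15.35
position: [0.5577, 0.1238, 0.0808]
tcp_rot: [-3.141, 0.0, -2.65]
wrist_force: [-1.2, 1.9, 1.8]
width: 0.0264
finger_force: 45.0
```

```bash
python3 tilt.py; python3 -c "
from h import *
shift([.5815,.079,.080])"
```

```text
scene 161
top 0
wrist 373
axis pt z.05 [0.55760545 0.12366893] axis [ 0.01739369 -0.00814206  0.99981557] tilt 1.1004356317517785 res mm 0.32768931577815097 tool axis [-0.01153973 -0.015724   -0.99980978]
axis at z.03 [0.55725751 0.1238318 ]
cm [ 0.01 -5.08  0.09] tcp [0.5576 0.1239 0.0808] F [0.05 1.36 0.7 ] w 0.0262 fg 45.01390299200693 15.5
[[-0.8815, -0.4722, 0.0003], [-0.4722, 0.8815, -0.0006], [-0.0, -0.0007, -1.0]]
```

Still upright, so I'll slide the remaining 5.1 cm.

Emit:
send_rows --series "0 0 0 0 -0.4 0 2; 0 0 0 0 -1 0 2; 0 0 0 0 -1.7 0 2; 0 0 0 0 -2.4 0 2; 0 0 0 0 -3.1 0 2; 0 0 0 0 -3.8 0 2; 0 0 0 0 -4.4 0 2; 0 0 0 0 -4.8 0 2; 0 0 0 0 -5.1 0 2; 0 0 0 0 -5.1 0 2"

```text
time: 16.5
position: [0.5815, 0.0781, 0.0804]
tcp_rot: [-3.141, -0.001, -2.651]
wrist_force: [0.3, -0.0, -3.5]
width: 0.0262
finger_force: 45.0
```

```bash
python3 tilt.py; python3 -c "
from h import *
shift([.5815,.079,.080])
a=cv2.imread('pics/t_scene.png')[130:330,180:440];b=cv2.imread('pics/t_wrist.png')
a=cv2.resize(a,(468,360));b=cv2.resize(b,(332,249))
o=np.zeros((360,800,3),np.uint8);o[:,:468]=a;o[:249,468:]=b;cv2.imwrite('pics/m5.png',o)"
```

```text
scene 159
top 0
wrist 371
axis pt z.05 [0.58137537 0.07885205] axis [ 0.00648488 -0.01033054  0.99992561] tilt 0.698870331596722 res mm 0.4031148929889141 tool axis [ 1.93677543e-04 -1.27986458e-02 -9.99918075e-01]
axis at z.03 [0.58124566 0.07905868]
cm [ 0.01 -0.06  0.07] tcp [0.5813 0.0796 0.0807] F [ 0.91 -0.72 -3.06] w 0.0265 fg 44.993510723579675 16.65
[[-0.8812, -0.4728, -0.0004], [-0.4728, 0.8812, 0.0001], [0.0003, 0.0003, -1.0]]
```

View pics/m5.png

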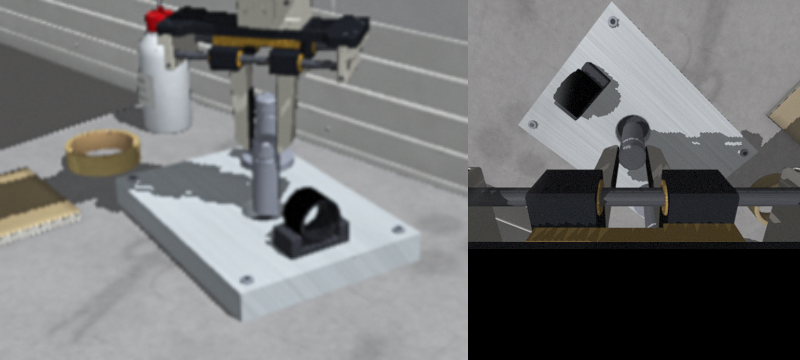

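The pin is centred over the hole: right picture (632,128), left foot (265,212). The wrist force now carries its weight at −3 N. Next I'll lower it 20 mm to the floor.

Emit:
send_rows --series "0 0 0 0 0 0.3 2; 0 0 0 0 0 0.7 2; 0 0 0 0 0 1.1 2; 0 0 0 0 0 1.4 2; 0 0 0 0 0 1.6 2; 0 0 0 0 0 1.8 2; 0 0 0 0 0 1.9 2; 0 0 0 0 0 1.95 2; 0 0 0 0 0 2 2; 0 0 0 0 0 2 2"

```text
time: 17.65
position: [0.5816, 0.0793, 0.0609]
tcp_rot: [-3.141, 0.0, -2.65]
wrist_force: [0.3, 0.6, -2.3]
width: 0.0264
finger_force: 45.0
```

```bash
python3 tilt.py; python3 -c "
from h import *
shift([.5815,.079,.060])"
```

```text
scene 159
top 0
wrist 482
axis pt z.05 [0.5817283  0.07882005] axis [ 7.10232432e-04 -6.94858785e-03  9.99975606e-01] tilt 0.4002022908167817 res mm 0.27299483269530717 tool axis [ 0.00235353 -0.00657056 -0.99997564]
axis at z.03 [0.5817141  0.07895903]
cm [ 0.02 -0.02  0.09] tcp [0.5816 0.0792 0.0609] F [ 0.27  0.86 -2.68] w 0.0263 fg 44.993631527759135 17.8
[[-0.8815, -0.4722, 0.0002], [-0.4722, 0.8815, -0.0], [-0.0001, -0.0001, -1.0]]
```

Not quite touching (Fz is still −2.5). I'll ease down to contact, then open slowly.

Emit:
send_rows --series "0 0 0 0 0 0.02 2; 0 0 0 0 0 0.04 2; 0 0 0 0 0 0.06 2; 0 0 0 0 0 0.08 2; 0 0 0 0 0 0.1 2; 0 0 0 0 0 0.1 2; 0 0 0 0 0 0.1 2; 0 0 0 0 0 0.1 2; 0 0 0 0 0 0.1 2; 0 0 0 0 0 0.1 2"

```text
time: 18.8
position: [0.5822, 0.0796, 0.0608]
tcp_rot: [-3.141, 0.002, -2.65]
wrist_force: [-1.1, -0.2, 5.9]
width: 0.0266
finger_force: 45.0
```

Contact (+5.9 N). Releasing.

Emit:
send_rows --series "0 0 0 0 0 0 2.7; 0 0 0 0 0 0 2.8; 0 0 0 0 0 0 2.9; 0 0 0 0 0 0 3; 0 0 0 0 0 0 3.2; 0 0 0 0 0 0 3.6; 0 0 0 0 0 0 4.2; 0 0 0 0 0 0 5; 0 0 0 0 0 0 5.6; 0 0 0 0 0 0 6" --newtons 10

```text
time: 19.8
position: [0.5815, 0.0792, 0.0598]
tcp_rot: [-3.142, -0.0, -2.65]
wrist_force: [0.2, -1.2, 0.1]
width: 0.0583
finger_force: 0.0
```

Emit:
send_rows --series "0 0 0 0 0 0 6; 0 0 0 0 0 -0.5 6; 0 0 0 0 0 -1.5 6; 0 0 0 0 0 -3 6; 0 0 0 0 0 -5 6; 0 0 0 0 0 -7.5 6; 0 0 0 0 0 -10 6; 0 0 0 0 0 -12 6; 0 0 0 0 0 -13 6; 0 0 0 0 0 -13 6"

```text
time: 20.8
position: [0.5825, 0.0796, 0.1917]
tcp_rot: [-3.14, 0.004, -2.65]
wrist_force: [0.5, 0.0, 0.1]
width: 0.0596
finger_force: 0.0
```

```bash
python3 tilt.py; python3 -c "
from h import *
shift([.5815,.079,.060])
d=cams.snapshot('scene')[1];w=cloud(cams.calibration('scene'),d,(0,0,640,480))
for n,q in(('pin',(.5815,.079)),('post',(.6645,.1573))):
  k=(np.hypot(*(w[:,:2]-q).T)<.022)&(w[:,2]<.13);print(n,np.percentile(w[k][:,2],99))
  t=w[k&(w[:,2]>np.percentile(w[k][:,2],99)-.004)];print(t.mean(0))
a=cv2.imread('pics/t_scene.png')[130:330,180:440];b=cv2.imread('pics/t_wrist.png')
a=cv2.resize(a,(468,360));b=cv2.resize(b,(332,249))
o=np.zeros((360,800,3),np.uint8);o[:,:468]=a;o[:249,468:]=b;cv2.imwrite('pics/m6.png',o)"
```

```text
scene 169
top 0
wrist 124
axis pt z.05 [0.58065879 0.07930877] axis [-0.00776529  0.00958321  0.99992393] tilt 0.7067276130168738 res mm 0.556107163804699 tool axis [-0.00133258  0.01083779 -0.99994038]
axis at z.03 [0.58081411 0.07911709]
cm [-0.1  -0.04 12.87] tcp [0.5807 0.079  0.1887] F [ 0.14  0.22 -0.2 ] w 0.0601 fg 0.0 20.95
[[-0.8815, -0.4722, -0.0022], [-0.4722, 0.8815, -0.0005], [0.0022, 0.0006, -1.0]]
pin 0.09082081813944537
[0.577183   0.07706761 0.08959818]
post 0.11076242833282131
[0.66317136 0.15786403 0.10949492]
```

View pics/m6.png

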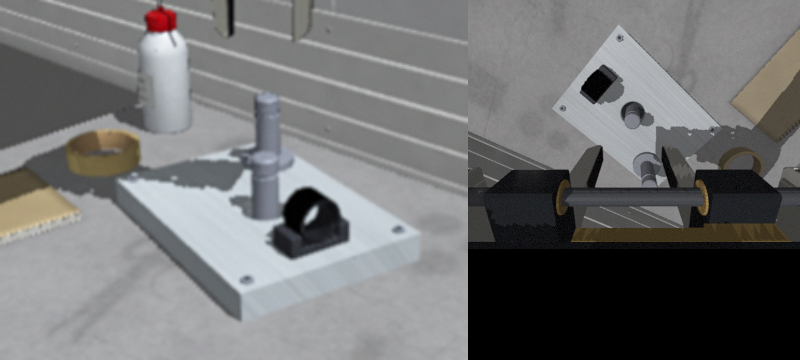

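The pin stands upright in the hole with its top at z ≈ 90 mm, i.e. 60 mm proud. The post is where it was and the gripper is clear, so I'm handing in.

```bash
python3 -c "
from cell import bot
print(bot.hand_in())"
```

```text
the job is handed in; nothing more can be done
None
```

The pin stands released and upright on the hole floor, post untouched, handed in at about 21 s; midway it leaned about 23° in the grip, so I stood it up with the tool (foot within a few mm of the plate), regripped it and slid it the rest of the way.

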